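# Switch the ball diverter to the right-hand chute

### The arm

A 7-joint arm with a two-finger parallel gripper is mounted at the origin on the work surface. World frame = base frame: x ahead of the robot, y to its left, z up, the work surface at z = 0. Lengths are in mm, angles in rad, forces in N, time in s.
With the tool pointing down it reaches from about 400 to 900 mm from the base axis. Payload 5.6 kg.
Tool frame: the origin (TCP) lies midway between the tips of the shut fingers; the grasp point (between the pads) lies 19 mm behind it; x points along the fingers, y is the direction in which the jaws open and shut, and the axes are right-handed (so a half turn about x gives the same grasp; the last joint's range is limited). The gripper opens to 92 mm and grips with 3 to 60 N. Pads are 20 mm wide; open, the fingers measure 128 mm over their backs; the gripper's body (75 mm by 189 mm) begins 69 mm behind the grasp point.
Start: joints at [1.177, 0.468, -0.012, 1.603, 0.006, 1.071, -0.056], TCP at [223.331, -610.436, 214.592] pointing down, gripper open.
Joint ranges: [-2.53, 2.53], [-0.31, 2.02], [-1.57, 1.55], [0.28, 2.44], [-1.29, 4.43], [0.15, 1.84], [-2.92, 2.92]. Speed limits (rad/s): [2.57, 2.57, 3.14, 3.14, 3.14, 3.14, 3.14].

### API

Orientations are given as a rotation vector (axis times angle).
In Python, from cell import robot, grip, kin, viewer gives the robot as it stands. Calls block until the motion is done:
- robot.movep(position, orientation): joint-space move of the TCP to a pose.
- robot.servo_line(position, feed=150, rotation=None): straight line of the TCP; rotation=None keeps the orientation; feed is the mean speed in mm/s.
- robot.goto_joints(angles): joint-space move.
- grip(opening, newtons=None): opening from 0.0 (shut) to 1.0 (fully open); newtons is the grip in N (None keeps the last); returns when the fingers have stopped.
- robot.hold(seconds).
- kin.ik(position, orientation): joint angles nearest the present ones, or None.
- robot.observe(): the state.
- viewer.read_camera(name): name is "scene" or "top" or "wrist"; returns the picture (384x512x3 uint8, red, green, blue); there is no depth.
- viewer.camera_info(name): a dict with "camera_matrix" (3x3 intrinsics, pixels), "R" (3x3) and "t" (3): a world point X has camera coordinates R X + t. Camera axes: x right, y down, z forward; pixel columns grow to the right and rows downward; lengths in mm; the calibration is good to about 2 mm. The wrist camera is an equidistant fisheye: a pixel r from the principal point sees the ray r / f radians off the axis. A picture is of the moment at which its call begins: read the wrist's pose just before it. camera_info takes no time and is no camera call; for the wrist camera it gives the pose at the moment of the call.
A pose or a line that the arm cannot do raises robot.IKError and nothing moves.
- robot.job_done(): hands the job in, once; it reports no verdict.
Trained networks look in the newest picture that a camera, given by its name, has taken for a name from the list of things; names that differ only in an ending like _2 or _b are one class to them, and where a whole thing is asked for, a point or a joint stands for the part that bears it (a point fixed in the world has none). Each returns a list of dicts, best first, with "confidence" (0 to 1); they miss things now and then, are a little off and sometimes report something else, mostly with a low value. They report only what shows in the picture. A call takes as long as a camera call.
- viewer.silhouettes(name, camera): "mask" (384x512 bool, what is visible of it).
- viewer.pinpoint(name, camera): "at" ([x, y, z] in mm, in the coordinates of the camera as it stood for that picture, good to about 4 mm: a listed point, or the origin of a listed thing).
The state is a dict: "t": time; "joints": joint angles; "joint_velocities": joint speeds; "joint_torque": joint torques, N m; "tcp_pos": TCP position; "tcp_rot": TCP orientation; "contact_force": force on the tool from outside, world axes, zero at the start; "wrist_torque": the same for the moment, N m; "grip_width": opening from 0.0 (shut) to 1.0 (fully open).
Only numpy, scipy, OpenCV 4.12 (cv2) and the standard library are available. Lean on these libraries where they do the work, as an engineer would, in place of code of your own. Each camera call takes 0.05 s, during which the arm holds its last target.

### The job

The seesaw gate of the milling-ball feeder is tipped towards the left-hand chute: press its raised right-hand end down with a fingertip so that it rocks over its pivot and stays tipped to the right. Then push the shutter's upright fin fully to the left, so that all three balls run down the right-hand chute into the right-hand tray by themselves. Do not touch the balls, let none go to the left, and leave the reagent bottle, beaker and spatula alone.

Things in the scene. Friction and masses are not known exactly. Their poses are not given: they have to be found in the camera images.
- station: Aluminium ball feeder, fixed, 500 mm wide. Origin on the bench under the gate's pivot; x points away from the robot along the feed lane, y left, z up (left and right as seen from the robot). The gate is a trough 170 mm long along y, 36 mm wide, on a pivot (axis x) at z = 0.110, its front wall up to z = 0.160. From each end a chute leads outward and down to a tray.
- lane_exit (a point): Exit of the feed lane on its floor, above the middle of the gate (z = 0.138). The lane is a channel 26 mm wide inside, walls 22 mm high, rising away from the robot (station +x) for 185 mm at 0.12 rad.
- gate (a joint): Tilt of the seesaw gate, rad: -0.22 = fully tipped to the left (left end down, right end up), +0.22 = fully tipped to the right. Top-heavy: it falls to the nearer stop and stays there. Pressing the raised pad takes about 1 N; the pad travels about 28 mm from stop to stop.
- pad_right (a point): Middle of the top face of the press pad at the gate's right end: a flat steel plate, 36 mm along y, sticking out 40 mm from the trough towards the robot, 4 mm thick, free above. It rides up and down with the gate (about z = 0.160 raised, 0.132 lowered).
- pad_left (a point): The same point on the like pad at the gate's left end.
- shutter (a joint): Position of the sliding shutter across the feed lane, m: 0 = shut (may start up to 0.006), 0.045 = fully open, moved to the left (station +y). A ball can pass from about 0.024. Stays where it is left; takes about 2 N to push.
- fin (a point): Middle of the top edge of the shutter's upright steel push fin, which stands over the feed lane: 30 mm long along the lane, 8 mm thick across it (station y), 45 mm high; its lower edge is 45 mm below this point, about 8 mm above the lane's walls. Moves with the shutter. The space to the right and the left of the fin is free above the lane's walls.
- tray_right (a point): Centre of the right-hand white tray's inner floor; tray 130 x 110 mm, 50 mm deep.
- tray_left (a point): Centre of the left-hand tray's inner floor (must stay empty).
- ball0_center (a point): Centre of a dark steel milling ball, 20 mm across, about 33 g, waiting in the feed lane behind the shutter (first in the queue).
- ball1_center (a point): Centre of a dark steel milling ball, 20 mm across, about 33 g, waiting in the feed lane behind the shutter (second).
- ball2_center (a point): Centre of a dark steel milling ball, 20 mm across, about 33 g, waiting in the feed lane behind the shutter (last).
- reagent_mid (a point): Bystander: middle of a capped amber bottle, 60 mm across, 130 mm high, standing behind one of the trays.
- beaker_mid (a point): Bystander: middle of an empty glass beaker, 70 mm across, 90 mm high, standing behind the other tray.
- spatula: Bystander: a narrow steel lab spatula, 177 mm long and 6 mm thick, lying on the bench in front of the station, left of its middle.

How it is judged:
By the outcome, as a careful person would: the job done as asked, in the order asked, and still so for the second after the job is handed in, with the robot touching nothing.
It also fails if it takes over 48 s, if anything falls off the work surface, if the arm or the gripper's body presses on something with over 40 N, if the wrist force passes 120 N, or if a joint passes its speed limit or range.

## Working session

There is one attempt and no reset: what is moved stays moved. The work goes in short steps, each a Python script; the robot and the scene stay as the last script left them, time stands still between calls to the robot, and variables do not carry over. Pictures are saved under pics/ and viewed, and the job is handed in when it is done.

```bash
mkdir -p pics; ls; cat > h.py <<'E'
import numpy as np, cv2
from cell import robot, grip, kin, viewer
def shot(c,fn):
    im=viewer.read_camera(c); cv2.imwrite('pics/'+fn,np.ascontiguousarray(im[:,:,::-1])); return im
def w(name,cam):
    i=viewer.camera_info(cam); R=np.array(i['R']); t=np.array(i['t'])
    return [(round(d['confidence'],2),np.round(R.T@(np.array(d['at'])-t),1)) for d in viewer.pinpoint(name,cam)[:2]]
E
python3 - <<'E'
from h import *
print(robot.observe())
for c in ['scene','top']:
    shot(c,c+'0.png')
    for n in ['station','lane_exit','pad_right','pad_left','fin','tray_right','tray_left','ball0_center','reagent_mid','beaker_mid','spatula']:
        print(c,n,w(n,c))
    i=viewer.camera_info(c);print(i)
E
```

```text
pics
{'t': 0.0, 'joints': array([ 1.17700322,  0.46835417, -0.0116251 ,  1.6035956 ,  0.00600171,
        1.07139849, -0.05627536]), 'joint_velocities': array([ 0.00078495, -0.00030663, -0.00187403, -0.00108269,  0.00023301,
       -0.00069947, -0.00039575]), 'joint_torque': array([-9.44480053e-04, -5.20576715e+01, -1.22692893e-02, -2.43743044e+01,
       -5.65705611e-02,  1.72270444e-02,  1.47957985e-04]), 'tcp_pos': array([ 223.119087  , -609.89993775,  213.66688938]), 'tcp_rot': array([ 2.03088771,  0.36168826, -2.03173506]), 'contact_force': array([-0.03228248, -0.95719505,  0.65860268]), 'wrist_torque': array([-0.00461335,  0.03231165, -0.01546329]), 'grip_width': 1.0017770439328149}
scene station [(0.81, array([564. ,  58.2,  -2.4]))]
scene lane_exit [(0.88, array([577.2,  66.2, 139.2]))]
scene pad_right [(0.74, array([522.9,   6.1, 162.2]))]
scene pad_left [(0.95, array([521.7, 133.8, 134.4]))]
scene fin []
scene tray_right [(0.88, array([ 569.3, -131.9,   11.6]))]
scene tray_left [(0.58, array([560.5, 253.9,  10. ]))]
scene ball0_center [(0.6, array([663.1,  66.1, 157. ]))]
s
[... 923 characters left out ...]
array([564.8, 258.8,  12.9]))]
top ball0_center [(0.46, array([664.5,  65.4, 158.9]))]
top reagent_mid [(0.86, array([735.3, 241.3,  72. ]))]
top beaker_mid [(0.64, array([711.9, -90.9,  39.3])), (0.55, array([524.9, 135.4, 130.1]))]
top spatula [(0.56, array([436. , 122.6,   0.6]))]
{'camera_matrix': array([[387.07993684,   0.        , 258.97238185],
       [  0.        , 387.07993684, 187.8694898 ],
       [  0.        ,   0.        ,   1.        ]]), 'R': array([[ 1.20743567e-01, -9.92683309e-01, -9.16432887e-04],
       [-9.65797732e-01, -1.17259876e-01, -2.31267946e-01],
       [ 2.29468369e-01,  2.88092054e-02, -9.72889664e-01]]), 't': array([-42.91319404, 624.29827221, 808.21787983])}
```

View pics/scene0.png

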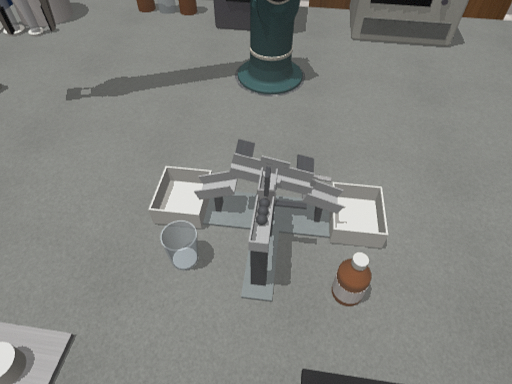

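View pics/top0.png

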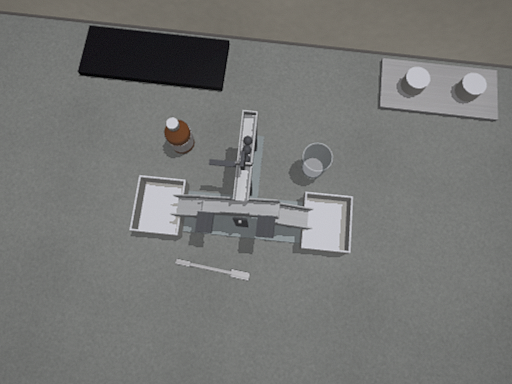

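```bash
python3 - <<'E'
import cv2
a=cv2.imread('pics/top0.png')[95:255,160:330];cv2.imwrite('pics/z1.png',cv2.resize(a,None,fx=3.7,fy=3.7,interpolation=cv2.INTER_CUBIC))
a=cv2.imread('pics/scene0.png')[130:300,190:350];cv2.imwrite('pics/z2.png',cv2.resize(a,None,fx=3.5,fy=3.5,interpolation=cv2.INTER_CUBIC))
E
```

```text
(no output)
```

View pics/z1.png

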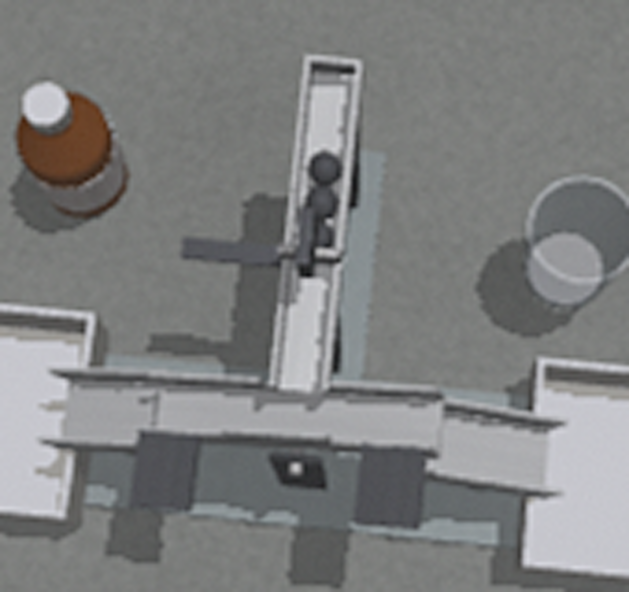

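View pics/z2.png

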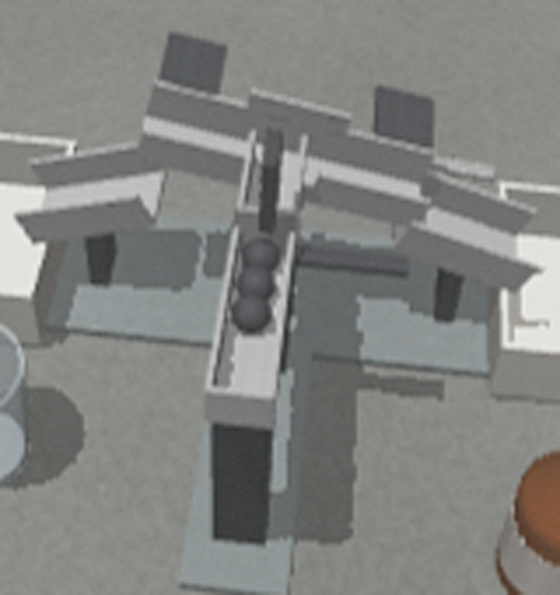

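```bash
cat >> h.py <<'E'
CI={c:viewer.camera_info(c) for c in('scene','top')}
def proj(P,c):
    i=CI[c]; q=np.array(P,float)@np.array(i['R']).T+i['t']; q=q@np.array(i['camera_matrix']).T; return q[...,:2]/q[...,2:]
def atz(uv,z,c):
    i=CI[c];R=np.array(i['R']);C=-R.T@i['t'];d=R.T@np.linalg.solve(i['camera_matrix'],[*uv,1]);return C+d*(z-C[2])/d[2]
def tri(a,b):
    Ps=[np.array(CI[c]['camera_matrix'])@np.c_[CI[c]['R'],CI[c]['t']] for c in('top','scene')]
    X=cv2.triangulatePoints(*Ps,np.array(a,float),np.array(b,float))[:,0];return X[:3]/X[3]
E
python3 - <<'E'
from h import *
T=lambda u,v:(160+u/3.7,95+v/3.7)
S=lambda u,v:(190+u/3.5,130+v/3.5)
print('padR',atz(T(390,487),160,'top'),atz(S(193,63),160,'scene'),tri(T(390,487),S(193,63)))
print('padL',atz(T(164,472),132,'top'),atz(S(404,117),132,'scene'),tri(T(164,472),S(404,117)))
print('ball2',tri(T(324,168),S(252,313)))
print('lane far corners', tri(T(307,58),S(288,398) ), tri(T(361,60),S(207,393)))
print('fin model',[ (c,proj([[647+dx,66+dy,z] for dx in(-15,15) for dy in (-4,4) for z in(173,218)],c).round(0).tolist()) for c in('top','scene')])
for c in('top','scene'):
  im=viewer.read_camera(c)
  for n in('fin','pad_right'):
    for d in viewer.silhouettes(n,c)[:2]:
      m=d['mask'];ys,xs=np.nonzero(m);print(c,n,d['confidence'],len(xs),xs.min(),xs.max(),ys.min(),ys.max(),xs.mean(),ys.mean())
E
```

```text
padR [526.94984731   7.76442714 160.        ] [526.19807195   7.19805466 160.        ] [526.89041721   7.55794288 160.69066245]
padL [523.83283856 134.69278501 132.        ] [524.10861073 133.84519396 132.        ] [523.87545417 134.30143255 131.87075341]
ball2 [702.28468568  65.94742992 163.73914303]
lane far corners [759.63250571  85.90464278 181.19439161] [762.1834885   52.56157148 181.62437864]
fin model [('top', [[245.0, 171.0], [244.0, 165.0], [241.0, 171.0], [240.0, 165.0], [247.0, 157.0], [246.0, 150.0], [243.0, 157.0], [242.0, 150.0]]), ('scene', [[265.0, 185.0], [266.0, 168.0], [270.0, 186.0], [270.0, 169.0], [263.0, 198.0], [264.0, 181.0], [268.0, 198.0], [268.0, 181.0]])]
top fin 0.54 147 235 251 151 168 242.5374149659864 160.68707482993196
top pad_right 0.76 2146 195 279 195 237 238.63839701770738 212.32479030754894
scene fin 0.82 289 258 275 167 201 266.8581314878893 187.78546712802768
scene fin 0.39 2345 230 313 140 194 272.42942430703624 169.14413646055436
scene pad_right 0.97 2309 229 314 140 194 272.74880900822865 169.22823733217842
scene pad_right 0.48 16184 149 387 140 301 270.33304498269894 208.9389520514088
```

```bash
cat >> h.py <<'E'
from scipy.spatial.transform import Rotation as Ro
YAW=0.023
def rv(s):
    x=np.array([0,0,-1.]);y=s*np.array([-np.sin(YAW),np.cos(YAW),0]);return Ro.from_matrix(np.c_[x,y,np.cross(x,y)]).as_rotvec()
def st():
    o=robot.observe();print(round(o['t'],2),np.round(o['tcp_pos'],1),np.round(o['contact_force'],1),round(o['grip_width'],2));return o
E
python3 - <<'E'
from h import *
o=st()
best=None
for s in(1,-1):
    q=kin.ik([521,2,300],rv(s)); print(s,q)
    if q is not None and (best is None or np.abs(q-o['joints']).max()<best[0]): best=(np.abs(np.array(q)-o['joints']).max(),s)
s=best[1];print('s',s)
open('s.txt','w').write(str(s))
p=o['tcp_pos'].copy();p[2]=320
robot.servo_line(p,feed=250)
robot.movep([521,2,280],rv(s))
grip(0.0)
robot.servo_line([521,2,190],feed=120)
robot.hold(0.2);st()
shot('scene','s1.png');shot('wrist','w1.png');shot('top','t1.png')
E
```

```text
1.5 [ 223.3 -610.4  214.6] [ 0.7  0.4 -0.3] 1.0
1 [ 0.71364053  0.30626111 -0.94046067  1.77007965  0.26445229  1.19937049
  1.2918537 ]
-1 [ 0.4046333   0.21802637 -0.54616434  1.7862581   0.12227753  1.17092553
 -1.72655739]
s 1
6.95 [521.4   2.  190.7] [0.1 0.3 0. ] 0.0
```

```bash
python3 - <<'E'
import cv2,numpy as np
a=cv2.imread('pics/s1.png')[100:300,150:400];b=cv2.imread('pics/w1.png')
cv2.imwrite('pics/m1.png',np.hstack([cv2.resize(a,(400,320)),cv2.resize(b,(400,320))]))
E
```

```text
(no output)
```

View pics/m1.png

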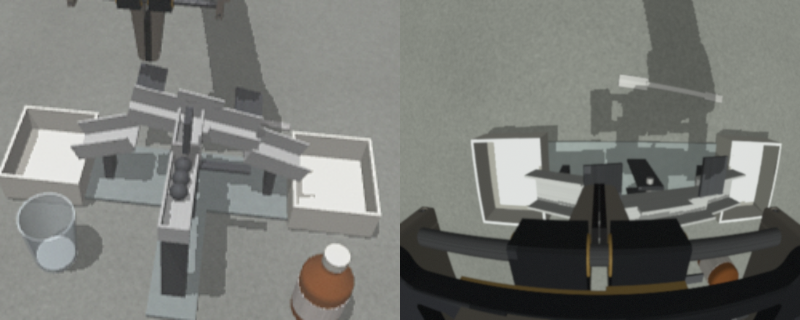

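The shut fingertips (left panel, about (148,55)) hang above the raised right pad (about (152,75)), and the path down is clear. I'll press now.

```bash
python3 - <<'E'
from h import *
for z in (168,160,154,148,142,138,135):
    robot.servo_line([521,2-(165-z)*0.15 if z<165 else 2,z],feed=60); o=st()
    if np.linalg.norm(o['contact_force'])>15: print('high');break
robot.servo_line([521,-2,200],feed=120)
robot.hold(0.2);st()
shot('scene','s2.png');print(w('pad_right','scene'),w('pad_left','scene'))
shot('top','t2.png')
import cv2
a=cv2.imread('pics/s2.png')[100:300,150:400];b=cv2.imread('pics/t2.png')[95:255,130:330]
cv2.imwrite('pics/m2.png',np.hstack([cv2.resize(a,(400,320)),cv2.resize(b,(400,320))]))
E
```

```text
7.62 [520.8   2.2 167.6] [0.6 0.  0.3] 0.0
7.9 [520.7   1.2 159.6] [ 0.4 -0.3 -0.4] 0.0
8.15 [5.207e+02 2.000e-01 1.536e+02] [ 0.3 -1.  -0.6] 0.0
8.4 [520.7  -0.6 147.6] [ 0.3  0.5 -0.5] 0.01
8.65 [520.7  -1.5 141.6] [ 0.5  0.7 -0.1] 0.0
8.9 [520.8  -2.1 137.7] [-0.  -0.8 -0. ] 0.0
9.15 [521.5  -2.  136.5] [-4.6  0.2 13.6] 0.0
10.04 [520.5  -2.  199.2] [-0.6 -0.5  0.1] -0.0
[(0.86, array([525.4, -11.5, 135.9]))] [(0.58, array([521.1, 115.9, 164.3]))]
```

View pics/m2.png

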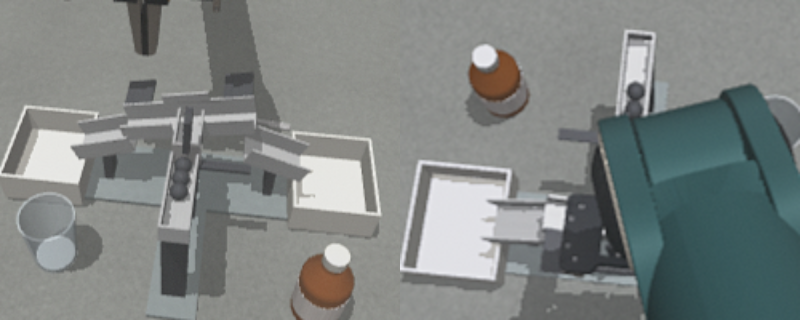

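The gate now tips right: pad_right reads about z=136, pad_left about z=164. Next is the fin.

```bash
python3 - <<'E'
from h import *
robot.servo_line([521,-2,285],feed=200)
robot.servo_line([646,25,285],feed=200)
robot.servo_line([646,25,196],feed=120)
robot.hold(0.2);st()
shot('scene','s3.png');print(w('fin','scene'),w('pad_right','scene'));shot('wrist','w3.png')
a=cv2.imread('pics/s3.png')[100:300,150:400];b=cv2.imread('pics/w3.png')
cv2.imwrite('pics/m3.png',np.hstack([cv2.resize(a,(400,320)),cv2.resize(b,(400,320))]))
E
```

```text
12.7 [646.4  25.1 196.9] [-0.1  0.3  0.5] 0.0
[(0.88, array([641.2,  65.4, 223.4]))] [(0.75, array([520.8,  -8.7, 135.5]))]
```

View pics/m3.png

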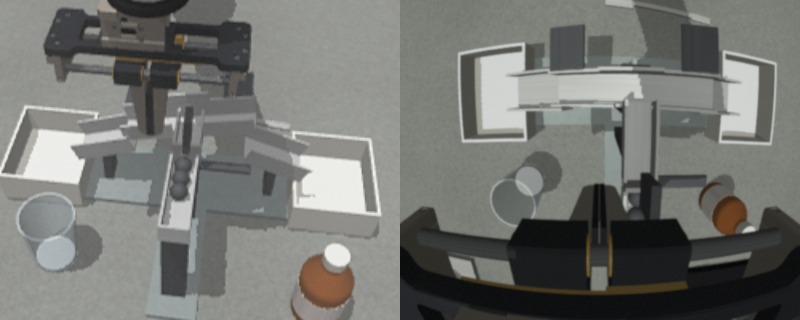

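The fingertip (left panel, about (150,130)) is right of the fin (about (187,115)), above and clear of the balls. I'll push left now.

```bash
python3 - <<'E'
from h import *
for y in list(range(40,84,6))+list(range(84,112,2)):
    robot.servo_line([646-0.023*(y-25),y,196],feed=70); o=st()
    if abs(o['contact_force'][1])>8: print('stop');break
shot('scene','s4.png');print(w('fin','scene'))
a=cv2.imread('pics/s4.png')[100:300,150:400]
cv2.imwrite('pics/m4.png',cv2.resize(a,(625,500)))
E
```

```text
13.27 [645.5  41.1 196.1] [ 0.1 -0.8 -0.6] 0.0
13.52 [645.5  46.4 196. ] [0.4 0.  0.1] 0.0
13.77 [645.3  52.5 196. ] [0.5 0.1 0.5] 0.01
14.02 [645.2  58.8 196.1] [-1.3 -0.   0.1] 0.0
14.27 [645.   64.8 196. ] [-1.  -0.7 -0.5] 0.01
14.52 [644.9  70.8 196. ] [ 0.6  0.1 -0. ] 0.0
14.77 [644.7  76.8 196. ] [-0.4 -0.4 -0.2] 0.01
15.02 [644.6  82.8 196. ] [-0.3 -0.1  0.9] 0.0
15.27 [644.6  84.2 196. ] [ 0.2 -0.6 -0.8] 0.01
15.52 [644.6  86.  196. ] [-0.2  0.1  0.5] 0.0
15.77 [644.6  88.2 196. ] [-0.6 -1.  -0.4] 0.0
16.02 [644.5  89.6 196. ] [-0.4 -2.7  0.6] 0.01
16.27 [644.5  89.7 196. ] [-1.4 -6.3  1.6] 0.01
16.52 [644.5  89.8 196. ] [-2.8 -9.2  2.7] 0.0
stop
[(0.86, array([640.5, 109.5, 222.3]))]
```

View pics/m4.png

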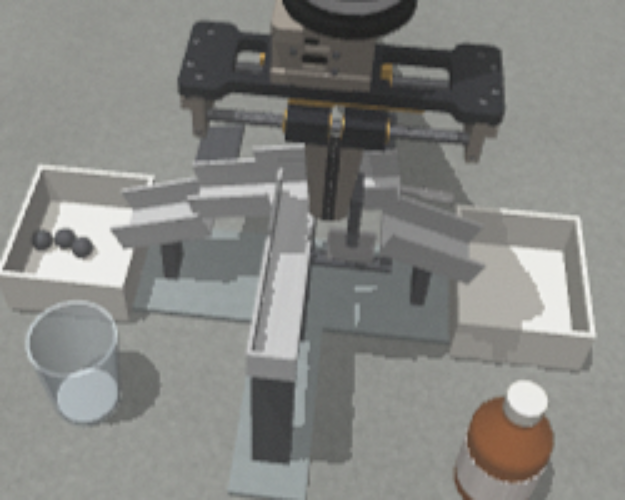

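All three balls are in the right-hand tray (at (40,238), (64,238) and (82,246)), and the fin is at its left stop. I'll back off to the right and rise clear.

```bash
python3 - <<'E'
from h import *
robot.servo_line([645,70,196],feed=80)
robot.servo_line([645,70,300],feed=150)
robot.servo_line([480,-100,320],feed=200)
robot.hold(0.3);st()
shot('scene','s5.png');print(w('fin','scene'),w('pad_right','scene'),w('pad_left','scene'))
for k in range(3): print(w(f'ball{k}_center','scene'))
print(w('reagent_mid','scene'),w('beaker_mid','scene'))
shot('top','t5.png')
a=cv2.imread('pics/s5.png')[100:320,140:400];b=cv2.imread('pics/t5.png')[95:295,120:370]
cv2.imwrite('pics/m5.png',np.hstack([cv2.resize(a,(400,330)),cv2.resize(b,(400,330))]))
E
```

```text
19.55 [480.2 -99.5 319.9] [ 0.5 -0.7 -1.1] 0.0
[(0.89, array([640.4, 108.3, 221.4]))] [(0.9, array([523.6,  -7.5, 132.9])), (0.67, array([ 570. , -129.1,   13. ]))] [(0.55, array([520. , 119.5, 165.2]))]
[(0.62, array([ 560.2, -153.8,   22.9])), (0.58, array([ 566.6, -172.9,   19.9]))]
[(0.58, array([ 559.1, -154. ,   20.7])), (0.17, array([640.7, 105.1, 223.2]))]
[(0.51, array([ 569. , -133.6,   19.7]))]
[(0.81, array([732.5, 242.1,  63.5]))] [(0.75, array([706.3, -94.2,  46.2]))]
```

View pics/m5.png

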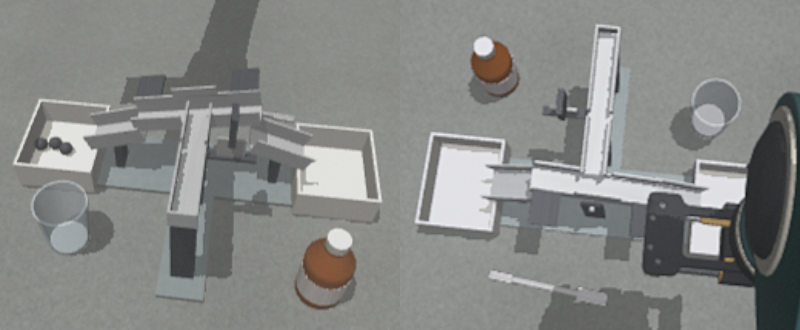

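The lane is empty, three balls sit in the right-hand tray (left panel, about (40–66,145)), the left tray is empty and the bystanders haven't moved. Handing in.

```bash
python3 - <<'E'
from h import *
print(robot.job_done())
E
```

```text
the job is handed in; nothing more can be done
None
```

The job is done and handed in at about 20 s. I pressed the raised right pad down with the shut fingertips (peak reading about 14 N), and the gate rocked over. I then pushed the fin left until it met its stop; it moved about 44 mm and the last reading was about 10 N.

**Final checks:**
- **Gate:** it stayed tipped right, with the right pad at z ≈ 133 and the left pad at z ≈ 165.
- **Shutter:** the fin stayed open at y ≈ 108.
- **Balls:** all three are at rest in the right-hand tray. The lane and the left tray are empty.
- **Bystanders:** the bottle and beaker are where they were, within measurement error. The spatula looks unmoved in the pictures, but I did not measure it again.
- **Robot:** the arm was clear of everything at hand-in.

No check failed. The ball networks gave overlapping positions and one low-confidence false hit on the fin, so I counted the three balls in the picture instead.

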